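# Snap the counter scale's circuit board onto its standoffs

### The job

The bakery's packing scale is open for service: pick the loose circuit board up by its heat sink, lay it on the three barbed posts in the open scale base (they stand on a springy plate) with each hole over its post, then press it down beside one post at a time until every post clicks through and the board sits fully home on all three shoulders. The board and posts are delicate: never push the board onto the posts with more than about 25 N in all. Leave the other things on the counter where they are.

Things in the scene. Friction and masses are not known exactly. Their poses are not given: they have to be found in the camera images.
- board: Loose green circuit board 150 (x) x 100 (y) x 4 mm thick, 0.1 to 0.25 kg, flat on the counter, components up. Origin: middle of its underside. x points to the end with two holes and, between them, a black terminal block (top 14 mm above the underside); z up. Two round capacitors 12 mm wide stand at x -56, y +-37 mm, tops 17 mm above the underside; all else but the heat sink is under 2 mm high.
- heatsink (a point): Centre of the finned aluminium heat sink that stands in the middle of the board, the handle to pick it up by: 24 (x) x 28 (y) x 44 mm high, firmly fixed; pinch it across its 28 mm (along y). This point is 26 mm above the board's underside: fingertips reaching more than 22 mm below it touch the board. Axes are the board's.
- base: Opened scale base: fixed grey open tray 190 (x) x 140 (y) mm, 5 mm walls 30 mm high. Origin: middle of its underside, on the counter. x points to the end with two posts; z up. In it a spring-mounted dark steel carrier plate (146 x 98 mm) bears three white nylon snap standoffs in the pattern of the board's holes (the board fits one way round only). Pushed, the plate sinks softly, up to 11 mm, and springs back.
- hole_a (a point): Centre of the board's square 11 x 11 mm hole A, on the board's underside, at x, y = +58, +34 mm from the board's middle. A clear spot to push down with closed fingertips to snap this hole onto its post: x, y = +38, +26 mm on the board's top face (4 mm above the underside). Board axes.
- hole_b (a point): Centre of the board's square 11 x 11 mm hole B, on the board's underside, at x, y = +58, -34 mm from the board's middle. A clear spot to push down with closed fingertips to snap this hole onto its post: x, y = +38, -26 mm on the board's top face (4 mm above the underside). Board axes.
- hole_c (a point): Centre of the board's square 11 x 11 mm hole C, on the board's underside, at x, y = -58, 0 mm from the board's middle. A clear spot to push down with closed fingertips to snap this hole onto its post: x, y = -38, 0 mm on the board's top face (4 mm above the underside). Board axes.
- post_a (a point): Standoff A, for hole A: on its axis, on the flat 17 mm wide shoulder where the board's underside comes to rest, 30 mm above the counter (plate not pushed), x, y = +58, +34 mm from the base's middle. White pin 8.4 mm wide, above 8 mm tapering to a 3 mm tip 18 mm over the shoulder; two sprung barbs (16.4 mm over both, along x), undersides 6.5 mm over the shoulder, slanted faces from 8 to 14 mm.
- post_b (a point): Standoff B, for hole B: on its axis, on the flat 17 mm wide shoulder where the board's underside comes to rest, 30 mm above the counter (plate not pushed), x, y = +58, -34 mm from the base's middle. Shaped as post A. A board laid on rests with its underside 10 to 11 mm over the shoulder. To click through, a post takes a push of roughly 9 to 14 N, while the plate sinks.
- post_c (a point): Standoff C, for hole C: on its axis, on the flat 17 mm wide shoulder where the board's underside comes to rest, 30 mm above the counter (plate not pushed), x, y = -58, 0 mm from the base's middle. Shaped as post A. As a post clicks through, the push drops suddenly and the plate springs back up; the barbs are out once the underside is within 2.5 mm of the shoulder.
- pack_cream: Bystander, loose: clear sealed pack of four cream sandwich cakes, 80 x 148 x 73 mm high. Origin at its underside centre.
- pack_mint: Bystander, loose: clear sealed pack of four mint-cream sandwich cakes, 80 x 148 x 73 mm high. Origin at its underside centre.
- driver: Bystander, loose: screwdriver lying on the counter, 170 mm long along its x. Origin at its underside centre (the middle of the tool).
- label_roll: Bystander, loose: roll of paper labels standing on end, 64 mm wide, 40 mm high. Origin at its underside centre.
- sanitiser: Bystander, loose: capped clear bottle, 60 mm wide, 160 mm high. Origin at its underside centre.
- screw_cup: Bystander, loose: small steel cup, 44 mm wide, 24 mm high. Origin at its underside centre.
- foot: Bystander, loose: round black rubber foot of the scale, 32 mm wide, 22 mm high. Origin at its underside centre.
Not all that is in view belongs to the job. What is shaped like the board but pink or purple is not meant.

How it is judged (in metres and radians):
On the way, in this order (a step that is already met when the one before it is completed fails the run):
1. the board lies over the base with each hole over its own post (horizontal distance between hole_a and post_a below 0.004 m and horizontal distance between hole_b and post_b below 0.004 m and horizontal distance between hole_c and post_c below 0.004 m and z of hole_a in the frame of post_a below 0.016 m and z of hole_b in the frame of post_b below 0.016 m and z of hole_c in the frame of post_c below 0.016 m), for 0.2 s.
2. the board has clicked home on at least one post (((z of hole_a in the frame of post_a below 0.002 m and horizontal distance between hole_a and post_a below 0.004 m) or (z of hole_b in the frame of post_b below 0.002 m and horizontal distance between hole_b and post_b below 0.004 m) or (z of hole_c in the frame of post_c below 0.002 m and horizontal distance between hole_c and post_c below 0.004 m))), for 0.1 s.
At the end, for the whole second after the job is handed in: Each of the three holes is down over its own post, the board's underside less than 2 mm above the shoulder there (barbs out over the board) and the hole's centre within 4 mm of the post's axis; the board is at rest and let go (z of hole_a in the frame of post_a below 0.002 m and z of hole_b in the frame of post_b below 0.002 m and z of hole_c in the frame of post_c below 0.002 m and horizontal distance between hole_a and post_a below 0.004 m and horizontal distance between hole_b and post_b below 0.004 m and horizontal distance between hole_c and post_c below 0.004 m and linear speed of board below 0.01 m/s); the robot touches nothing.
It fails at once if the board is forced onto the base: their contact forces, the barbs' sideways squeeze included, pass 42 N (a push of 25 N beside one post stays below) (contact force between board and base above 42 N).
It fails at once if a bystander is moved more than 25 mm (distance of any of pack_cream, pack_mint, driver, label_roll, sanitiser, screw_cup, foot from where it was at the start of the episode above 0.025 m).
It also fails if it takes over 64 s, if anything falls off the work surface, if the arm or the gripper's body presses on something with over 40 N, if the wrist force passes 120 N, or if a joint passes its speed limit or range.

### The arm

A 6-joint arm with a two-finger parallel gripper is mounted at the origin on the work surface. World frame = base frame: x ahead of the robot, y to its left, z up, the work surface at z = 0. Lengths are in m, angles in degrees, forces in N, time in s.
With the tool pointing down it reaches from about 0.375 to 0.975 m from the base axis. Payload 3.8 kg.
Tool frame: the origin (TCP) lies at the very end of the fingers, on their centre line; the grasp point (between the pads) lies 19 mm behind it (r.tcp_to_grasp is the distance from the TCP to the grasp point, in m); z points along the fingers, y is the direction in which the jaws open and shut (so a half turn about z gives the same grasp; the last joint's range is limited). The gripper opens to 85 mm and grips with 20 to 120 N. Pads are 22 mm wide; open, the fingers measure 114 mm over their backs; the gripper's body (76 mm by 85 mm) begins 54 mm behind the grasp point. The pads swing forward as they close: fully open they stand 13 mm farther back than shut.
Start: joints at [66.068, 15.12, 91.902, -0, 72.978, -2.114], TCP at [0.251, 0.627, 0.194] pointing down, gripper open.
Joint ranges: [-150.88, 150.88], [-54.13, 125.18], [17.81, 147.31], [-75.09, 255.09], [0, 152.58], [-146.25, 146.25]. Speed limits (degrees/s): [147.25, 147.25, 180, 180, 180, 180].

### API

Orientations are given as [roll, pitch, yaw] about the fixed x, y, z axes, in that order (R = Rz(yaw) Ry(pitch) Rx(roll)).
In Python, from plant import r, grab_frame gives the robot as it stands.
- The arm moves only by the tool carry_out, never from a script. Its argument "plan" is a list of rows, each a list of 7 numbers: the turn, a rotation vector about the tool's x, y, z in rad, then the shift along the tool's x, y, z in mm, then the opening, from -1 (shut) to 1 (fully open). In form: [[rx, ry, rz, dx, dy, dz, fingers], ...]. A call has exactly 10 rows; each row shifts and turns the commanded pose from where the row before left it, along the tool's axes as they then stand; what a row does not reach is not made up. A row lasts 1/10 s, in which the tool goes at most 50 mm and 8.59 degrees, less where a joint would pass 70% of its speed; a pose out of reach is approached as far as the arm can. A call is refused whole if a number of a shift passes 50 or a number of a turn 0.15, either way. A call with a gripper value outside its range is refused whole. The fingers move at their own pace and stop on an object; "force" is the grip in N (left out, the last holds). Time passes only in rows, so rows that do not move let the fingers close, or fill a call up. It gives the time, the measured TCP pose, the force and the opening at its end, in the units of the state.
- r.read_state(): the state, without advancing time (a new reading comes with each control period).
- grab_frame(name): name is "scene" or "top" or "wrist"; returns a dict with "frame" (480x640x3 uint8, blue, green, red), "range_z" (480x640 float32, m along the optical axis (not along the pixel's ray), 0 where there is no reading), "fx", "fy", "cx", "cy" (pixels), "R" (3x3) and "t" (3): a world point X has camera coordinates R X + t. Camera axes: x right, y down, z forward; pixel columns grow to the right and rows downward; lengths in m; the calibration is good to about 2 mm. A picture is of the moment at which its call begins.
- r.finish_job(): hands the job in, once; it reports no verdict.
The state is a dict: "t": time; "joint_pos": joint angles; "dq": joint speeds; "joint_efforts": joint torques, N m; "tcp_pos": TCP position; "tcp_rot": TCP orientation; "contact_force": force on the tool from outside, world axes, zero at the start; "wrist_torque": the same for the moment, N m; "gripper_width": finger opening in m.
Only numpy, scipy, OpenCV 4.12 (cv2) and the standard library are available. Lean on these libraries where they do the work, as an engineer would, in place of code of your own. Each camera call takes 0.05 s, during which the arm holds its last target. There are 200 camera calls.

## Working session

There is one attempt and no reset: what is moved stays moved. The work goes in short steps, Python scripts to look and compute and a tool call to move; the robot and the scene stay as the last step left them, time stands still between calls to the robot, and variables do not carry over. Pictures are saved under pics/ and viewed, about 8 in all and at most 12, crops included, and the job is handed in when it is done.

Besides the shell and the picture viewer there is one more tool, called after ">>>" by a JSON object that holds its "api" and its "payload", one argument or row to a line. carry_out: Moves the arm, as the interface text tells. Its arguments: {"type":"object","properties":{"plan":{"type":"array"},"force":{"type":"number"}},"required":["plan"]}

```bash
ls; mkdir -p pics; cat > h.py <<'E'
import numpy as np, cv2, pickle
from plant import r, grab_frame
def snap(n,f):
    g=grab_frame(n); pickle.dump(g,open(f'pics/{f}.pkl','wb')); cv2.imwrite(f'pics/{f}.png',g['frame']); return g
def ray(g,u,v,z):
    R=np.array(g['R']);t=np.array(g['t']);c=-R.T@t
    d=R.T@np.array([(u-g['cx'])/g['fx'],(v-g['cy'])/g['fy'],1]); return c+d*(z-c[2])/d[2]
def proj(g,X):
    p=np.array(g['R'])@np.array(X)+np.array(g['t']); return np.array([g['fx']*p[0]/p[2]+g['cx'],g['fy']*p[1]/p[2]+g['cy']])
def cloud(g):
    R=np.array(g['R']);t=np.array(g['t']);Z=g['range_z']
    v,u=np.mgrid[:480,:640]; P=np.stack([(u-g['cx'])/g['fx']*Z,(v-g['cy'])/g['fy']*Z,Z],-1)
    return (P-t)@R
def st():
    s=r.read_state(); print({k:(np.round(s[k],4).tolist()) for k in('t','tcp_pos','tcp_rot','contact_force','wrist_torque','gripper_width','joint_pos')}); return s
E
python3 - <<'E'
from h import *
st()
a=snap('top','top0');b=snap('scene','scene0')
for g in(a,b): print(-np.array(g['R']).T@g['t'],g['fx'])
E
```

```text
pics
{'t': 0.0, 'tcp_pos': [0.2505, 0.6259, 0.1931], 'tcp_rot': [-179.87, -0.0043, 158.184], 'contact_force': [-0.919, -0.5939, 0.4115], 'wrist_torque': [-0.0059, -0.0613, -0.0521], 'gripper_width': 0.0852, 'joint_pos': [66.0688, 15.1708, 91.9818, -0.0005, 72.9774, -2.115]}
[ 0.36441685 -0.02143364  1.42955403] 536.9182990553172
[ 1.48871878 -0.19798726  0.79828762] 480.7504171381994
```

View pics/top0.png

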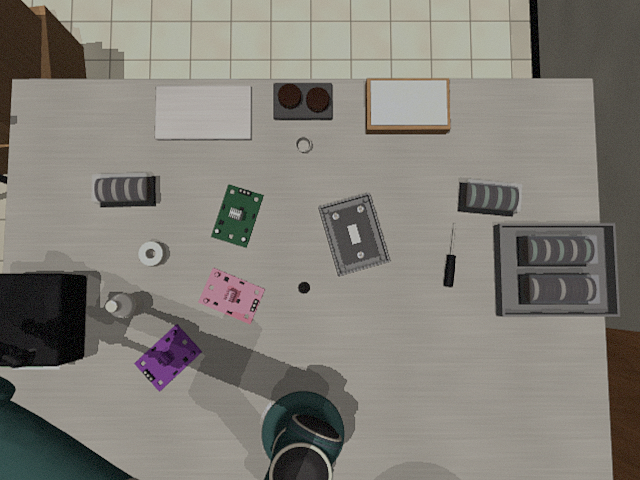

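View pics/scene0.png

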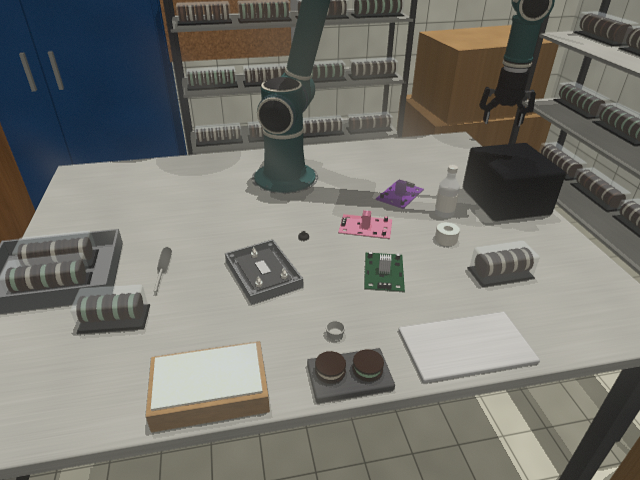

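```bash
python3 - <<'E'
from h import *
g=pickle.load(open('pics/top0.pkl','rb')); im=g['frame']; hsv=cv2.cvtColor(im,cv2.COLOR_BGR2HSV)
P=cloud(g)
m=cv2.inRange(hsv,(45,80,30),(85,255,255)); m[:, :180]=0; m[:150]=0;m[270:]=0
c=max(cv2.findContours(cv2.morphologyEx(m,cv2.MORPH_CLOSE,np.ones((9,9))),0,1)[0],key=cv2.contourArea)
def rect(c,z):
    q=np.array([ray(g,u,v,z)[:2] for u,v in c[:,0]],np.float32)*1000
    R=cv2.minAreaRect(q); print(R, cv2.boxPoints(R).tolist())
rect(c,.004)
z=P[:,:,2]; mm=((z>.018)&(z<.045)).astype(np.uint8); mm[:,:310]=0;mm[:,400:]=0;mm[:185]=0;mm[285:]=0
c=max(cv2.findContours(mm,0,1)[0],key=cv2.contourArea); rect(c,.03)
hm=((z>.03)&(z<.06)).astype(np.uint8);hm[:,:205]=0;hm[:,270:]=0;hm[:180]=0;hm[250:]=0
print('hs',P[hm>0].mean(0),hm.sum())
cr=im[170:290,200:400]; cv2.imwrite('pics/c1.png',cv2.resize(cr,None,fx=4,fy=4,interpolation=cv2.INTER_CUBIC))
E
```

```text
((567.4130859375, 173.61605834960938), (98.00871276855469, 147.25889587402344), 72.62994384765625) [[482.5115661621094, 148.82797241210938], [623.0548706054688, 104.86498260498047], [652.3145751953125, 198.40414428710938], [511.77130126953125, 242.36712646484375]]
((514.0069580078125, -134.9551239013672), (189.86741638183594, 140.455810546875), 15.825053215026855) [[403.5201416015625, -93.27745056152344], [441.8226013183594, -228.40982055664062], [624.4937744140625, -176.63279724121094], [586.1912841796875, -41.50042724609375]]
hs [0.56549232 0.17436273 0.04418927] 109
```

View pics/c1.png

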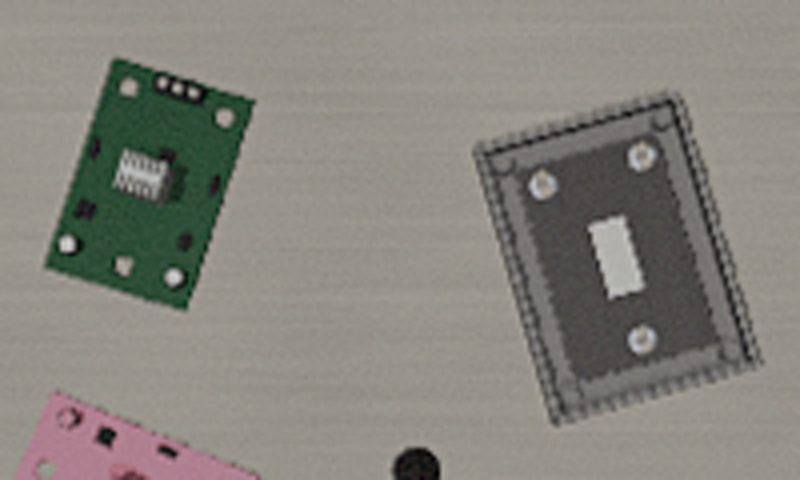

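>>> {"api": "carry_out", "payload": {
  "plan": [
    [0,0,0,-40,-26,-10,1],
    [0,0,0,-40,-26,-10,1],
    [0,0,0,-40,-26,-10,1],
    [0,0,0,-40,-26,-10,1],
    [0,0,0,-40,-26,-10,1],
    [0,0,0,-40,-26,0,1],
    [0,0,0,-40,-26,0,1],
    [0,0,0,-40,-26,0,1],
    [0,0,0,-40,-26,0,1],
    [0,0,0,-40,-26,0,1]
  ],
  "force": 40
}}

```text
t: 1.1
tcp_pos: [0.5261, 0.2347, 0.2441]
tcp_rot: [-180.0, -0.0, 158.2]
contact_force: [0.7, 1.2, -0.2]
gripper_width: 0.0854
```

>>> {"api": "carry_out", "payload": {
  "plan": [
    [0,0,0,-31,-21,0,1],
    [0,0,0,-31,-21,0,1],
    [0,0,-0.077,0,0,0,1],
    [0,0,0,0,0,0,1],
    [0,0,0,0,0,0,1],
    [0,0,0,0,0,0,1],
    [0,0,0,0,0,0,1],
    [0,0,0,0,0,0,1],
    [0,0,0,0,0,0,1],
    [0,0,0,0,0,0,1]
  ]
}}

```text
t: 2.1
tcp_pos: [0.5674, 0.1748, 0.2445]
tcp_rot: [180.0, 0.0, 162.6]
contact_force: [0.4, -0.1, 1.4]
gripper_width: 0.0856
```

```bash
python3 - <<'E'
from h import *
st(); g=snap('wrist','w1'); print(g['fx'],-np.array(g['R']).T@g['t'],g['R'])
E
```

```text
{'t': 2.1, 'tcp_pos': [0.5674, 0.1748, 0.2445], 'tcp_rot': [179.9974, 0.0065, 162.6137], 'contact_force': [0.3755, -0.1236, 1.3599], 'wrist_torque': [0.0073, 0.0098, -0.062], 'gripper_width': 0.0856, 'joint_pos': [14.7235, 4.7975, 98.6426, -0.0013, 76.553, -57.89]}
334.76357070570356 [0.49939676 0.1958278  0.42358774] [[ 2.98893431e-01  9.54286496e-01  3.41548379e-06]
 [ 9.14744340e-01 -2.86509396e-01  2.84877444e-01]
 [ 2.71855676e-01 -8.51448724e-02 -9.58563948e-01]]
```

View pics/w1.png

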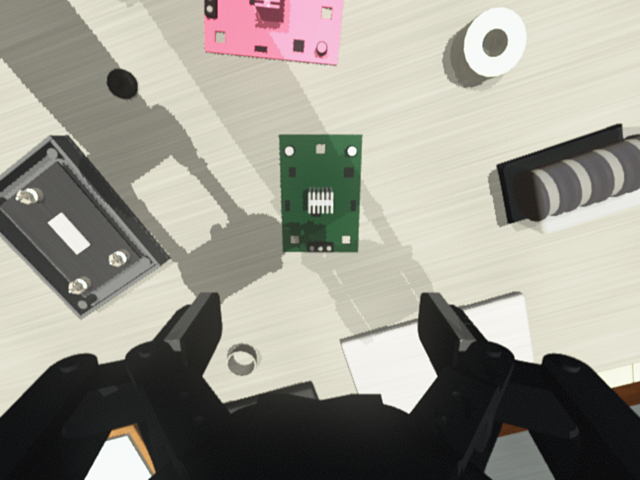

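```bash
cat >> h.py <<'E'
def board(g,box,z=.004):
    im=g['frame']; hsv=cv2.cvtColor(im,cv2.COLOR_BGR2HSV)
    m=cv2.inRange(hsv,(45,80,20),(85,255,255)); k=np.zeros_like(m);x0,y0,x1,y1=box;k[y0:y1,x0:x1]=1;m*=k
    c=max(cv2.findContours(cv2.morphologyEx(m,cv2.MORPH_CLOSE,np.ones((3,3))),cv2.RETR_EXTERNAL,1)[0],key=cv2.contourArea)
    q=np.array([ray(g,u,v,z)[:2] for u,v in c[:,0]],np.float32)*1000
    print('rect',cv2.minAreaRect(q))
    h=cv2.findContours(m,cv2.RETR_CCOMP,1); out=[]
    for cc,hh in zip(h[0],h[1][0]):
        if hh[3]>=0 and cv2.contourArea(cc)>15:
            b=cv2.boundingRect(cc); mo=cv2.moments(cc); u,v=mo['m10']/mo['m00'],mo['m01']/mo['m00']; out.append((u,v))
            print('hole',np.round((u,v),1),b[2:],np.round(ray(g,u,v,z)[:2]*1000,1))
E
python3 - <<'E'
from h import *
g=pickle.load(open('pics/w1.pkl','rb')); board(g,(265,125,380,265))
P=cloud(g);z=P[:,:,2]; hm=(z>.044)&(z<.052); hm[:, :290]=0;hm[:,350:]=0;hm[:170]=0;hm[230:]=0
print(hm.sum(),P[hm].mean(0),P[hm].min(0),P[hm].max(0))
E
```

```text
rect ((567.8013916015625, 175.2344970703125), (97.9515151977539, 145.8294677734375), 72.60877227783203)
hole [345.6 239.4] (12, 12) [633.4 189.8]
hole [353.  205.2] (9, 14) [592.5 211.4]
hole [287.  205.1] (7, 14) [567.2 131.3]
hole [318.6 200.7] (33, 33) [573.8 171.5]
hole [348.5 172. ] (12, 13) [550.6 217.5]
hole [291.9 171.6] (10, 13) [529.2 150.8]
hole [350.9 151. ] (16, 14) [527.1 227.2]
hole [288.9 150.7] (14, 15) [504.3 155.4]
hole [320.2 148.5] (13, 14) [513.2 192.4]
362 [0.56767151 0.17501782 0.04741146] [0.55302841 0.15944947 0.04412366] [0.58333534 0.1913352  0.04961872]
```

>>> {"api": "carry_out", "payload": {
  "plan": [
    [0,0,0,-0.5,0.4,45,1],
    [0,0,0,0,0,45,1],
    [0,0,0,0,0,45,0.5],
    [0,0,0,0,0,40,0.2],
    [0,0,0,0,0,25,0.2],
    [0,0,0,0,0,17,0.2],
    [0,0,0,0,0,15,0.2],
    [0,0,0,0,0,0,-1],
    [0,0,0,0,0,0,-1],
    [0,0,0,0,0,0,-1]
  ]
}}

```text
t: 3.15
tcp_pos: [0.5695, 0.1752, 0.014]
tcp_rot: [179.9, 0.1, 162.6]
contact_force: [-0.0, 0.2, -0.4]
gripper_width: 0.008
```

>>> {"api": "carry_out", "payload": {
  "plan": [
    [0,0,0,0,0,0,-1],
    [0,0,0,0,0,0,-1],
    [0,0,0,0,0,0,-1],
    [0,0,0,0,0,-10,-1],
    [0,0,0,0,0,-40,-1],
    [0,0,0,0,0,-40,-1],
    [0,0,0,0,0,-40,-1],
    [0,0,0,0,0,-20,-1],
    [0,0,0,0,0,0,-1],
    [0,0,0,0,0,0,-1]
  ]
}}

```text
t: 4.15
tcp_pos: [0.5683, 0.1748, 0.1632]
tcp_rot: [180.0, 0.1, 162.6]
contact_force: [-0.4, -0.3, -0.8]
gripper_width: -0.0001
```

```bash
python3 - <<'E'
from h import *
st(); g=snap('wrist','w2')
board(g,(200,50,450,400))
E
```

```text
{'t': 4.15, 'tcp_pos': [0.5683, 0.1748, 0.1632], 'tcp_rot': [179.9609, 0.0623, 162.592], 'contact_force': [-0.4145, -0.2747, -0.8358], 'wrist_torque': [0.0712, -0.0249, 0.0077], 'gripper_width': -0.0001, 'joint_pos': [14.6995, 7.6726, 104.1252, 0.0, 68.1286, -57.8925]}
rect ((568.2841186523438, 175.08377075195312), (98.42894744873047, 146.17630004882812), 72.57218933105469)
hole [351.2 260.7] (14, 13) [633.4 190.1]
hole [297.9 257.2] (7, 6) [612.4 136.5]
hole [298.2 243.9] (5, 7) [598.2 141.6]
hole [291.4 243.1] (7, 7) [595.2 135. ]
hole [360.2 219.9] (9, 16) [592.6 211.4]
hole [319.7 215.1] (36, 40) [575.1 172.8]
hole [355. 179.] (15, 15) [550.3 217.6]
hole [285.  179.1] (11, 15) [529.4 150.7]
hole [357.5 153.7] (19, 16) [527.3 226.7]
hole [281.2 152.8] (17, 17) [504.  155.4]
hole [320.  150.1] (15, 16) [513.  192.6]
```

View pics/w2.png

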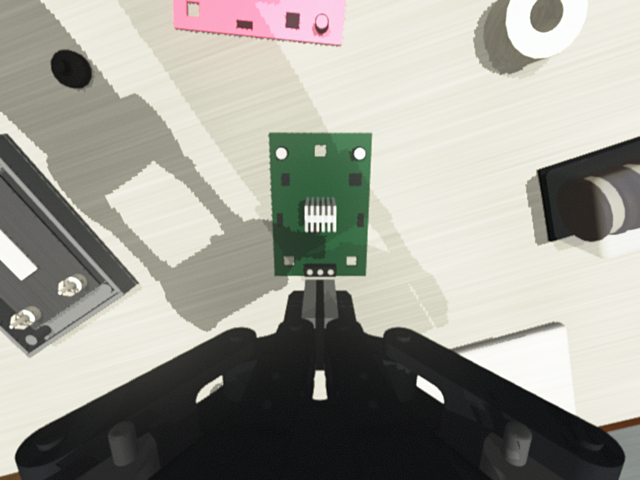

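```bash
python3 - <<'E'
from h import *
g=pickle.load(open('pics/w2.pkl','rb'));P=cloud(g)
print('tcp px',proj(g,[.5683,.1748,.1632]), 'cam',-np.array(g['R']).T@g['t'])
for u,v in [(310,290),(312,300),(328,300),(312,320),(328,340),(320,390),(320,215)]: print(u,v,P[v,u],g['range_z'][v,u])
a=snap('top','top1');s=snap('scene','s1')
P=cloud(s)
for n,g in(('top',a),('scene',s)):
    print(n,proj(g,[.5683,.1748,.1632]),proj(g,[.568,.175,.048]))
cv2.imwrite('pics/c2.png',np.hstack([cv2.resize(a['frame'][120:270,170:320],(400,400)),cv2.resize(s['frame'][120:320,300:500],(400,400))]))
E
```

```text
tcp px [319.93103167 265.90702117] cam [0.50006361 0.19578814 0.34212937]
310 290 [0.55798129 0.17355905 0.2140983 ] 0.14038451
312 300 [0.55811002 0.17460023 0.22339074] 0.13142642
328 300 [0.55969831 0.1806678  0.22397214] 0.13078733
312 320 [0.55913463 0.17455907 0.2366271 ] 0.1190254
328 340 [0.55870227 0.18023719 0.25194566] 0.10374558
320 390 [ 0.78927927  0.10603989 -0.00203597] 0.41636157
320 215 [0.56554339 0.17597539 0.04715517] 0.3022215
top [227.64347957 205.63748789] [234.36868799 212.80585986]
scene [388.28324771 218.82489611] [384.15529522 256.52680705]
```

View pics/c2.png

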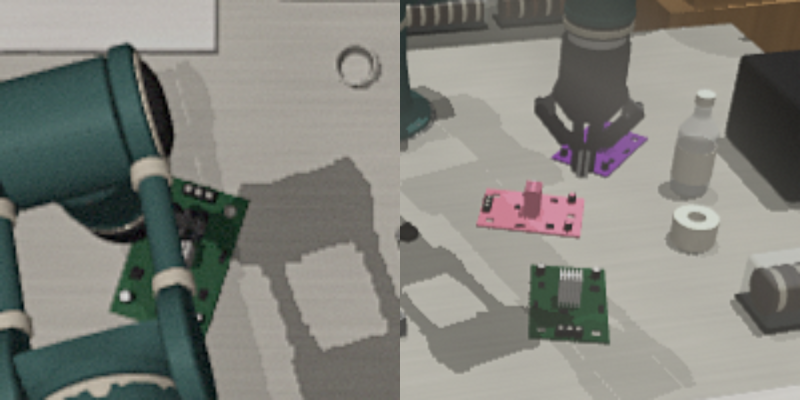

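```bash
python3 - <<'E'
from h import *
g=pickle.load(open('pics/w2.pkl','rb'));s=pickle.load(open('pics/s1.pkl','rb'))
P=cloud(g); m=(P[:,:,2]>.1)&(P[:,:,2]<.3); m[:, :300]=0; m[:,342:]=0; m[:250]=0;m[360:]=0
v,u=np.nonzero(m); 
for vv in range(v.min(),v.min()+24,3):
    uu=np.nonzero(m[vv])[0]; print(vv,uu.min(),uu.max(),P[vv,uu].mean(0))
P=cloud(s); m=(P[:,:,2]>.1)&(P[:,:,2]<.5)&(abs(P[:,:,0]-.568)<.06)&(abs(P[:,:,1]-.175)<.06)
v,u=np.nonzero(m); print('scene')
for vv in range(v.max()-12,v.max()+1,2):
    uu=np.nonzero(m[vv])[0]
    if len(uu): print(vv,uu.min(),uu.max(),P[vv,uu].mean(0),P[vv,uu].min(0))
# ray through tip in scene, at which z does it pass closest to the axis
vb=v.max();ub=u[v==vb].mean()
for z in(.163,.18,.19,.2,.21,.22): print(z,ray(s,ub,vb,z))
E
```

```text
279 305 334 [0.5589357  0.17744795 0.20340696]
282 305 334 [0.55881389 0.17748342 0.20691243]
285 305 334 [0.55875984 0.17749383 0.21012039]
288 304 335 [0.55880075 0.17748138 0.21299658]
291 300 341 [0.55986848 0.17760981 0.21383782]
294 300 341 [0.55986278 0.17759538 0.21662866]
297 300 341 [0.55965784 0.17771751 0.21976946]
300 300 341 [0.55963651 0.17764154 0.22234174]
scene
196 386 397 [0.57690415 0.17303436 0.23199673] [0.5699306  0.16227978 0.22924376]
198 386 397 [0.57690669 0.17357886 0.22656956] [0.56899941 0.16206973 0.22262985]
200 385 397 [0.57672451 0.17296018 0.2211404 ] [0.56442311 0.16180049 0.2151281 ]
202 385 396 [0.57604113 0.17256082 0.21535793] [0.57068981 0.16079382 0.21327817]
204 385 396 [0.57694307 0.17273527 0.21041319] [0.5694939  0.16202195 0.20726615]
206 386 395 [0.57801076 0.17286249 0.20555231] [0.57228201 0.16320267 0.20288877]
208 388 393 [0.57938531 0.17285892 0.20087394] [0.57636086 0.16784347 0.19965388]
0.163 [0.52173755 0.19637325 0.163     ]
0.18 [0.54761351 0.18582034 0.18      ]
0.19 [0.56283467 0.17961275 0.19      ]
0.2 [0.57805583 0.17340516 0.2       ]
0.21 [0.59327698 0.16719757 0.21      ]
0.22 [0.60849814 0.16098998 0.22      ]
```

Both views put the real fingertips about 38 mm above the reported TCP (tip at z≈0.201 against 0.163). I closed above the heat sink, and the board has not moved. I will correct for the offset and try again.

>>> {"api": "carry_out", "payload": {
  "plan": [
    [0,0,0,0,0,0,0.4],
    [0,0,0,0,0,0,0.4],
    [0,0,0,0,0,0,0.4],
    [0,0,0,0,0,0,0.4],
    [0,0,0,0,0,40,0.4],
    [0,0,0,0,0,40,0.4],
    [0,0,0,0,0,40,0.4],
    [0,0,0,0,0,20,0.4],
    [0,0,0,0,0,10,0.4],
    [0,0,0,0,0,0,0.4]
  ]
}}

```text
t: 5.3
tcp_pos: [0.567, 0.1745, 0.011]
tcp_rot: [-179.9, -0.1, 162.6]
contact_force: [1.1, 1.1, -0.4]
gripper_width: 0.0598
```

>>> {"api": "carry_out", "payload": {
  "plan": [
    [0,0,0,0,0,15,0.4],
    [0,0,0,0,0,12,0.4],
    [0,0,0,0,0,10,0.4],
    [0,0,0,0,0,0,0.4],
    [0,0,0,0,0,0,-1],
    [0,0,0,0,0,0,-1],
    [0,0,0,0,0,0,-1],
    [0,0,0,0,0,0,-1],
    [0,0,0,0,0,0,-1],
    [0,0,0,0,0,0,-1]
  ]
}}

```text
t: 6.3
tcp_pos: [0.5689, 0.175, -0.0238]
tcp_rot: [180.0, 0.1, 162.6]
contact_force: [0.6, 0.5, 2.5]
gripper_width: 0.0275
```

>>> {"api": "carry_out", "payload": {
  "plan": [
    [0,0,0,0,0,-8,-1],
    [0,0,0,0,0,-20,-1],
    [0,0,0,0,0,-30,-1],
    [0,0,0,0,0,-40,-1],
    [0,0,0,0,0,-40,-1],
    [0,0,0,0,0,-22,-1],
    [0,0,0,0,-15,0,-1],
    [0,0,0,0,-15,0,-1],
    [0,0,0,0,0,0,-1],
    [0,0,0,0,0,0,-1]
  ]
}}

```text
t: 7.3
tcp_pos: [0.5569, 0.1447, 0.1328]
tcp_rot: [-179.9, -0.2, 162.5]
contact_force: [0.4, -0.3, -1.9]
gripper_width: 0.0276
```

```bash
python3 - <<'E'
from h import *
st(); g=snap('wrist','w3')
z=.048
for n,q,f in(('now','now',g),('w1','w1',pickle.load(open('pics/w1.pkl','rb')))):
    im=f['frame'];hsv=cv2.cvtColor(im,cv2.COLOR_BGR2HSV)
    # predicted posts from the top estimate
    c=np.array([.514,-.135]);a=np.radians(15.8);R=np.array([[np.cos(a),-np.sin(a)],[np.sin(a),np.cos(a)]])
    for p in([.058,.034],[.058,-.034],[-.058,0]): print(n,p,np.round(proj(f,[*(c+R@p),.048])),np.round(proj(f,[*(c+R@p),.030])))
E
```

```text
{'t': 7.3, 'tcp_pos': [0.5569, 0.1447, 0.1328], 'tcp_rot': [-179.8715, -0.239, 162.5031], 'contact_force': [0.3761, -0.322, -1.8684], 'wrist_torque': [0.0, -0.0143, 0.0438], 'gripper_width': 0.0276, 'joint_pos': [12.0841, 7.2953, 107.9086, 0.0069, 65.0675, -60.4222]}
now [0.058, 0.034] [ 70. 308.] [ 84. 298.]
now [0.058, -0.034] [ 17. 345.] [ 33. 334.]
now [-0.058, 0] [-63. 221.] [-40. 216.]
w1 [0.058, 0.034] [110. 261.] [118. 256.]
w1 [0.058, -0.034] [ 69. 289.] [ 79. 283.]
w1 [-0.058, 0] [ 16. 196.] [ 29. 193.]
```

View pics/w3.png

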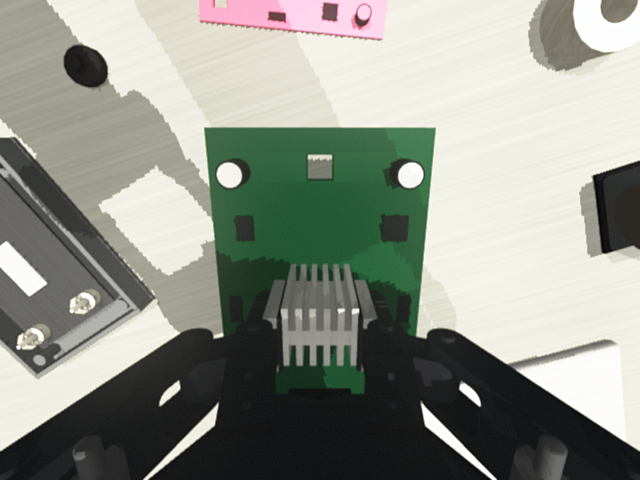

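>>> {"api": "carry_out", "payload": {
  "plan": [
    [0,0,0,0,-20,0,-1],
    [0,0,0,0,-25,0,-1],
    [0,0,0,0,-25,0,-1],
    [0,0,0,0,-15,0,-1],
    [0,0,0,0,0,0,-1],
    [0,0,0,0,0,0,-1],
    [0,0,0,0,0,0,-1],
    [0,0,0,0,0,0,-1],
    [0,0,0,0,0,0,-1],
    [0,0,0,0,0,0,-1]
  ]
}}

```text
t: 8.35
tcp_pos: [0.5339, 0.0655, 0.1355]
tcp_rot: [180.0, 0.0, 162.6]
contact_force: [0.5, 0.5, -2.0]
gripper_width: 0.0276
```

```bash
cat >> h.py <<'E'
def fit(src,dst):  # rigid 2D: dst=R src+c
    src=np.array(src);dst=np.array(dst);a=src-src.mean(0);b=dst-dst.mean(0)
    th=np.arctan2((a[:,0]*b[:,1]-a[:,1]*b[:,0]).sum(),(a*b).sum());R=np.array([[np.cos(th),-np.sin(th)],[np.sin(th),np.cos(th)]])
    c=dst.mean(0)-R@src.mean(0); return c,np.degrees(th),np.linalg.norm(src@R.T+c-dst,axis=1)
POST=[(.058,.034),(.058,-.034),(-.058,0)]
E
python3 - <<'E'
from h import *
st(); g=snap('wrist','w4'); t=snap('top','top2')
for n,f in(('wrist',g),('top',t)):
    P=cloud(f); hsv=cv2.cvtColor(f['frame'],cv2.COLOR_BGR2HSV)
    c=np.array([.514,-.135]);a=np.radians(15.8);R=np.array([[np.cos(a),-np.sin(a)],[np.sin(a),np.cos(a)]])
    pts=[];tips=[]
    for p in POST:
        e=c+R@p; m=(np.linalg.norm(P[:,:,:2]-e,axis=2)<.018)
        s=m&(abs(P[:,:,2]-.03)<.006); tp=m&(P[:,:,2]>.036)&(P[:,:,2]<.055)
        q=P[s];
        if len(q)<5: print(n,'few',proj(f,[*e,.03]));continue
        (cc,rr)=cv2.minEnclosingCircle((q[:,:2]*1000).astype(np.float32))
        pts.append(np.array(cc)/1000); print(n,p,len(q),'circ',np.round(cc,1),round(rr,1),'z',np.median(q[:,2]),'tip',P[tp].mean(0) if tp.any() else None)
    if len(pts)==3: print(fit(POST,pts))
    z=P[:,:,2]; m=(abs(z-.03)<.005)&(np.linalg.norm(P[:,:,:2]-c,axis=2)<.125)
    print('rim',cv2.minAreaRect((P[m][:,:2]*1000).astype(np.float32)))
E
```

```text
{'t': 8.35, 'tcp_pos': [0.5339, 0.0655, 0.1355], 'tcp_rot': [179.9963, 0.0044, 162.6339], 'contact_force': [0.5088, 0.5309, -2.0398], 'wrist_torque': [-0.0102, -0.0283, -0.0115], 'gripper_width': 0.0276, 'joint_pos': [4.3421, 2.9019, 112.3872, 0.002, 64.7054, -68.2927]}
wrist (0.058, 0.034) 196 circ [562.7 -86.7] 8.5 z 0.02935622553405698 tip [ 0.56211771 -0.08593137  0.04090001]
wrist (0.058, -0.034) 226 circ [ 581.  -151.2] 8.9 z 0.029416642683080182 tip [ 0.58065649 -0.15120997  0.04102733]
wrist (-0.058, 0) 274 circ [ 460.4 -150.7] 8.8 z 0.02930685693214207 tip [ 0.46093897 -0.14994161  0.0409444 ]
(array([ 0.51611706, -0.13482825]), np.float64(15.888036428257212), array([4.23920610e-04, 4.58082889e-04, 6.51887715e-05]))
rim ((516.13671875, -135.9580535888672), (189.96310424804688, 142.6909637451172), 15.631889343261719)
top (0.058, 0.034) 27 circ [560.3 -87.2] 16.2 z 0.028954792892158233 tip [ 0.56082021 -0.08676059  0.04211218]
top (0.058, -0.034) 28 circ [ 578.  -150.9] 17.0 z 0.028387535966587978 tip [ 0.57884167 -0.15149301  0.0425415 ]
top (-0.058, 0) 34 circ [ 456.3 -150.8] 16.2 z 0.02644876142556642 tip [ 0.45827543 -0.15093215  0.04228363]
(array([ 0.51290869, -0.13486624]), np.float64(15.681479406652535), array([0.00099807, 0.00097853, 0.000828  ]))
rim ((514.38720703125, -135.40948486328125), (190.30223083496094, 140.31881713867188), 15.99593734741211)
```

View pics/w4.png

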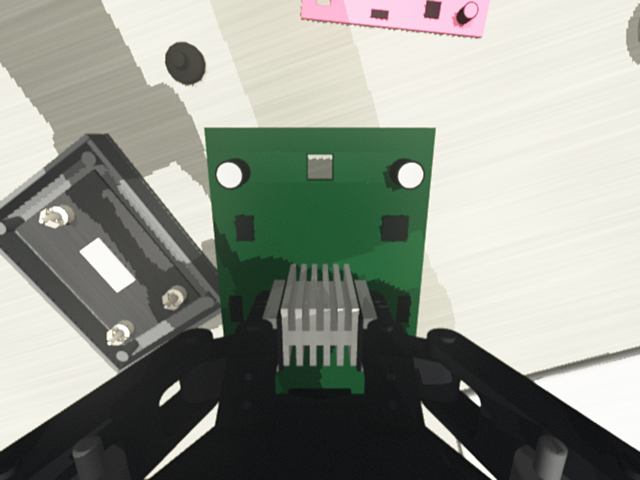

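```bash
python3 - <<'E'
from h import *
g=pickle.load(open('pics/w4.pkl','rb'));P=cloud(g)
for u,v in[(260,150),(380,150),(280,200),(360,250),(230,300),(410,300)]: print(u,v,P[v,u])
z0=np.median([P[150,260,2],P[150,380,2],P[200,280,2],P[250,360,2]])
board(g,(195,110,440,330),z0)
hsv=cv2.cvtColor(g['frame'],cv2.COLOR_BGR2HSV)
m=cv2.inRange(hsv,(0,0,200),(180,60,255));
caps=[]
for b in((205,155,250,190),(390,155,432,190)):
    k=np.zeros_like(m);k[b[1]:b[3],b[0]:b[2]]=1; mo=cv2.moments(m*k,True); u,v=mo['m10']/mo['m00'],mo['m01']/mo['m00']; caps.append(ray(g,u,v,z0+.013)[:2]); print('cap',u,v,caps[-1])
print('tool mid from caps: centre',np.mean(caps,0)+.056*np.array([np.cos(np.radians(-17.4)),np.sin(np.radians(-17.4))]),'yaw of cap line -90',np.degrees(np.arctan2(*(caps[0]-caps[1])[::-1]))+90)
E
```

```text
260 150 [0.46351842 0.05979456 0.1626339 ]
380 150 [0.4792625  0.11013604 0.16281222]
280 200 [0.48718077 0.06079157 0.16235908]
360 250 [0.5216477  0.08943225 0.16216985]
230 300 [0.52678833 0.02095085 0.16455772]
410 300 [0.55333069 0.10605624 0.16471835]
rect ((509.6411437988281, 72.5760498046875), (99.81373596191406, 98.83585357666016), 72.62482452392578)
hole [394.7 227.9] (30, 28) [515.8 107.9]
hole [244.2 227.8] (21, 28) [494.6  40.4]
hole [406.7 173.4] (38, 34) [492.7 119.1]
hole [232.  173.2] (37, 34) [469.3  44.3]
hole [319.5 166. ] (28, 28) [477.9  82.7]
cap 228.63368421052633 174.5178947368421 [0.46903767 0.04636646]
cap 410.90744466800805 175.13279678068412 [0.49164557 0.1177843 ]
tool mid from caps: centre [0.53377908 0.0653291 ] yaw of cap line -90 -17.56560578405083
```

>>> {"api": "carry_out", "payload": {
  "plan": [
    [0,0,0,-8.6,-39.3,0,-1],
    [0,0,0,-8.6,-39.3,0,-1],
    [0,0,0,-8.6,-39.3,0,-1],
    [0,0,0,-8.6,-39.3,0,-1],
    [0,0,0,-8.6,-39.3,0,-1],
    [0,0,-0.1162,0,0,0,-1],
    [0,0,-0.1162,0,0,0,-1],
    [0,0,-0.1162,0,0,0,-1],
    [0,0,-0.1162,0,0,0,-1],
    [0,0,-0.1162,0,0,0,-1]
  ]
}}

```text
t: 9.45
tcp_pos: [0.516, -0.1354, 0.1355]
tcp_rot: [180.0, 0.0, -163.9]
contact_force: [0.3, 0.2, -1.8]
gripper_width: 0.0273
```

>>> {"api": "carry_out", "payload": {
  "plan": [
    [0,0,0,0,0,0,-1],
    [0,0,0,0,0,20,-1],
    [0,0,0,0,0,30,-1],
    [0,0,0,0,0,25,-1],
    [0,0,0,0,0,10,-1],
    [0,0,0,0,0,0,-1],
    [0,0,0,0,0,0,-1],
    [0,0,0,0,0,0,-1],
    [0,0,0,0,0,0,-1],
    [0,0,0,0,0,0,-1]
  ]
}}

```text
t: 10.45
tcp_pos: [0.5168, -0.1356, 0.0516]
tcp_rot: [-179.9, 0.1, -164.1]
contact_force: [-0.5, -0.3, -1.1]
gripper_width: 0.0276
```

```bash
python3 - <<'E'
from h import *
s=st(); g=snap('wrist','w5');P=cloud(g)
zs=[P[v,u,2] for u,v in[(260,150),(380,150),(280,200),(360,250)]];z0=np.median(zs);print(zs)
hsv=cv2.cvtColor(g['frame'],cv2.COLOR_BGR2HSV);m=cv2.inRange(hsv,(0,0,200),(180,60,255));caps=[]
for b in((205,155,250,190),(390,155,432,190)):
    k=np.zeros_like(m);k[b[1]:b[3],b[0]:b[2]]=1; mo=cv2.moments(m*k,True); u,v=mo['m10']/mo['m00'],mo['m01']/mo['m00']; caps.append(ray(g,u,v,z0+.013)[:2])
y=np.degrees(np.arctan2(*(caps[0]-caps[1])[::-1]))+90;a=np.radians(15.9)
print('centre',np.mean(caps,0)+.056*np.array([np.cos(a),np.sin(a)]),y)
z=P[:,:,2];m=(abs(z-.03)<.004)&(np.linalg.norm(P[:,:,:2]-[.516,-.135],axis=2)<.13);print('rim',m.sum(),cv2.minAreaRect((P[m][:,:2]*1000).astype(np.float32)))
E
```

```text
{'t': 10.45, 'tcp_pos': [0.5168, -0.1356, 0.0516], 'tcp_rot': [-179.9363, 0.0965, -164.1275], 'contact_force': [-0.4855, -0.2837, -1.1068], 'wrist_torque': [-0.052, -0.0049, -0.0395], 'gripper_width': 0.0276, 'joint_pos': [-17.3674, 7.637, 117.0248, -0.0005, 55.2226, -123.2395]}
[np.float64(0.07963997687588173), np.float64(0.0795966880753842), np.float64(0.07856465786631213), np.float64(0.07913278502555134)]
centre [ 0.51654879 -0.13663948] 15.902238287357491
rim 5645 ((500.0672912597656, -140.57533264160156), (155.78115844726562, 140.43316650390625), 15.823151588439941)
```

View pics/w5.png

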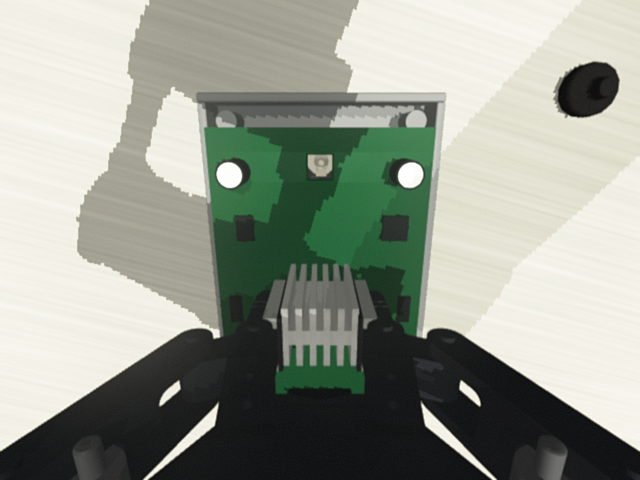

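```bash
python3 - <<'E'
from h import *
g=pickle.load(open('pics/w5.pkl','rb'));P=cloud(g)
w=np.zeros((480,640),bool);w[153:182,305:337]=1
z=P[:,:,2]
for lo,hi in((.044,.055),(.038,.044),(.028,.033)):
    m=w&(z>lo)&(z<hi); print(lo,m.sum(),P[m].mean(0) if m.any() else '', P[m].min(0),P[m].max(0))
m=w&(z<.07); v,u=np.nonzero(m); print('hole px',u.min(),u.max(),v.min(),v.max(), ray(g,(u.min()+u.max())/2,(v.min()+v.max())/2,.0795))
c=np.array([.5161,-.1348]);a=np.radians(15.9)
print('tip pred',c-.058*np.array([np.cos(a),np.sin(a)]),proj(g,[*(c-.058*np.array([np.cos(a),np.sin(a)])),.048]))
np.set_printoptions(linewidth=250); print((z[153:182:2,305:337:2]*1000).astype(int))
E
```

```text
0.044 68 [ 0.46064804 -0.15178843  0.04631752] [ 0.45802688 -0.155081    0.04402975] [ 0.46336702 -0.14931056  0.04917735]
0.038 190 [ 0.46266812 -0.15114565  0.041479  ] [ 0.45621925 -0.15553988  0.03801084] [ 0.46879542 -0.14675479  0.04399716]
0.028 198 [ 0.46271576 -0.15271034  0.02955891] [ 0.45601299 -0.15982292  0.02811913] [ 0.46878908 -0.14448677  0.03099346]
hole px 308 331 154 178 [ 0.46035582 -0.15258916  0.0795    ]
tip pred [ 0.460319   -0.15068963] [322.99409943 161.80805255]
[[ 78  78  79  78  79  78  78  79  79  78  78  78  77  78  79  77]
 [ 78  78  30  29  29  29  42  43  43  43  42  29  30  29  79  79]
 [ 78  79  30  29  28  39  43  43  42  41  42  38  29  30  78  79]
 [ 78  78  29  29  29  39  44  45  47  46  42  39  29  29  78  79]
 [ 79  77  29  30  29  39  43  48  46  48  45  39  30 230  78  79]
 [ 79  78  30  28  30  40  44  46  47  47  45  39  30  29  78  79]
 [ 78  78  29  28  28  38  41  45  48  46  41  30  29  30  79  77]
 [ 79  78  29  28  29  30  43  43  43  42  42  29  29  29  78  80]
 [ 78  78  21  29  30  29  41  43  42  42  41  29  28  30  79  78]
 [ 78  76  20  19  29  29  41  41  41  41  40  29  28  20  78  79]
 [ 78  78  20  20  20  20  39  39  39  39  39  21  21  20  78  79]
 [ 79  79  22  20  20  20  37  38  38  37  38  20  19  20  79  78]
 [ 78  79  20  20  20  21  20  20  20  21  21  21  20  20  78  80]
 [ 79  78  77  77  78  78  78  78  78  78  78  78  78  79 230  78]
 [ 78  78  79  78  79  79  78  80  78  78  78  79  78  77  78  79]]
```

>>> {"api": "carry_out", "payload": {
  "plan": [
    [0,0,0,0,0.7,10,-1],
    [0,0,0,0,0,8,-1],
    [0,0,0,0,0,5,-1],
    [0,0,0,0,0,4,-1],
    [0,0,0,0,0,3,-1],
    [0,0,0,0,0,1,-1],
    [0,0,0,0,0,1,-1],
    [0,0,0,0,0,0,-1],
    [0,0,0,0,0,0,-1],
    [0,0,0,0,0,0,-1]
  ]
}}

```text
t: 11.5
tcp_pos: [0.516, -0.1347, 0.0188]
tcp_rot: [-180.0, 0.0, -164.1]
contact_force: [-0.4, -0.3, -2.4]
gripper_width: 0.0276
```

```bash
python3 - <<'E'
from h import *
st(); g=snap('wrist','w6');P=cloud(g);z=P[:,:,2]
print([z[v,u] for u,v in[(260,150),(380,150),(280,200),(360,250)]])
w=np.zeros((480,640),bool);w[153:182,305:337]=1
zt=z[150,260]
np.set_printoptions(linewidth=250); print((z[150:184:2,303:339:2]*1000).astype(int))
E
```

```text
{'t': 11.5, 'tcp_pos': [0.516, -0.1347, 0.0188], 'tcp_rot': [-179.9829, 0.0227, -164.118], 'contact_force': [-0.421, -0.2552, -2.3877], 'wrist_torque': [0.0605, -0.0325, 0.0173], 'gripper_width': 0.0276, 'joint_pos': [-17.308, 10.0735, 118.3091, -0.0024, 51.589, -123.1885]}
[np.float64(0.04572618812243149), np.float64(0.046684961823336785), np.float64(0.045677428539378305), np.float64(0.04671104959899677)]
[[ 46  46  46  46  46  45  45  46  45  46  45  45  46  45  45  45  45  45]
 [ 46  46  46  45  46  45  46  45  45  46  46  47  45  45  46  45  47  44]
 [ 45  46  45  29  28  40  40  39  39  39  40  40  29  29  29  47  45  46]
 [ 47  46  45  28  30  40  41  40  42  40  41  40  29  29  29  45  47  46]
 [ 44  46  46  29  29  42  42  41  42  43  40  41 197  29  30  46  46  46]
 [ 46  46  45  28  28  42  43  42  42  43  42  42  30  28  30  45  45  46]
 [ 45  46  45  29  29  43  43  43  43  43  43  43  29  28  29  45  47  45]
 [ 46  46  46  29  38  41  43  45  45  44  43  40  28  30  30  46  46  46]
 [ 46  46  45  29  38  42  46  46  49  45  45  42  38  29  29  45  46  45]
 [ 44  46  45  29  39  42  46  47  47  47  46  41  38  29  30  45  45  47]
 [ 46  46  45  29  38  43  46  47  47  47  46  41  29  29  29  45  45  45]
 [ 45  45  45  29  27  39  44  46  49  46  42  38  28  30  29  46  46  45]
 [ 44  45  44  29  28  43  43  43  43  44  43  43  30  29  30  46  46  44]
 [ 47  46  45  29  29 197  42  43  43  43  42  44  29  30  29  46  46  45]
 [ 45  45  44  28  29  41  42  41  40  41  43  41  31  30  20  46  45  46]
 [ 45  46  46  45  46  46  45  45  46  45  46  47  45  46  45  46  45  46]
 [ 44  47  45  45  47  45  45  46  47  46  45  46  46  44  46  45  45  45]]
```

>>> {"api": "carry_out", "payload": {
  "plan": [
    [0,0,0,0,0,0.7,-1],
    [0,0,0,0,0,0.5,-1],
    [0,0,0,0,0,0,-1],
    [0,0,0,0,0,0,-0.1],
    [0,0,0,0,0,0,0.1],
    [0,0,0,0,0,0,0.2],
    [0,0,0,0,0,0,0.2],
    [0,0,0,0,0,-20,0.2],
    [0,0,0,0,0,-40,0.2],
    [0,0,0,0,0,-30,0]
  ]
}}

```text
t: 12.55
tcp_pos: [0.5158, -0.1346, 0.1086]
tcp_rot: [-180.0, 0.0, -164.1]
contact_force: [1.1, -0.4, -0.6]
gripper_width: 0.043
```

```bash
cat >> h.py <<'E'
def planez(g,cx,cy,yaw):
    """fit board top plane from depth; underside height over the shoulder at each hole"""
    P=cloud(g); hsv=cv2.cvtColor(g['frame'],cv2.COLOR_BGR2HSV); gr=cv2.erode(cv2.inRange(hsv,(45,80,20),(85,255,255)),np.ones((5,5)))>0
    a=np.radians(yaw);R=np.array([[np.cos(a),-np.sin(a)],[np.sin(a),np.cos(a)]])
    q=(P[:,:,:2]-[cx,cy])@R; m=gr&(abs(q[:,:,0])<.078)&(abs(q[:,:,1])<.052)&(P[:,:,2]>.02)&(P[:,:,2]<.06)
    X=q[m];Z=P[:,:,2][m]; A=np.c_[X,np.ones(len(X))]; k=np.ones(len(X),bool)
    for _ in range(5): co=np.linalg.lstsq(A[k],Z[k],rcond=None)[0]; k=abs(A@co-Z)<.003
    print('n',k.sum(),'over shoulder mm ABC',[round((co@[*p,1]-.034)*1000,2) for p in POST],'x range',X[:,0].min(),X[:,0].max())
E
python3 - <<'E'
from h import *
st(); g=snap('wrist','w7');print('w');planez(g,.516,-.135,15.9)
t=snap('top','top3');print('top');planez(t,.5145,-.135,15.9)
s=snap('scene','s3');print('sc');planez(s,.516,-.135,15.9)
E
```

```text
{'t': 12.55, 'tcp_pos': [0.5158, -0.1346, 0.1086], 'tcp_rot': [-179.9978, 0.002, -164.1169], 'contact_force': [1.0529, -0.4447, -0.5741], 'wrist_torque': [-0.0131, -0.0382, -0.0253], 'gripper_width': 0.043, 'joint_pos': [-17.3047, 3.8682, 114.4119, -0.0008, 61.717, -123.1874]}
w
n 15710 over shoulder mm ABC [np.float64(9.98), np.float64(9.96), np.float64(9.71)] x range -0.07253166157466545 0.07357176542945724
top
n 187 over shoulder mm ABC [np.float64(9.47), np.float64(8.56), np.float64(10.84)] x range -0.066926975727574 -0.0008809281060338531
sc
n 92 over shoulder mm ABC [np.float64(9.31), np.float64(10.13), np.float64(9.11)] x range -0.03750134691775168 0.047457350850706986
```

View pics/w7.png

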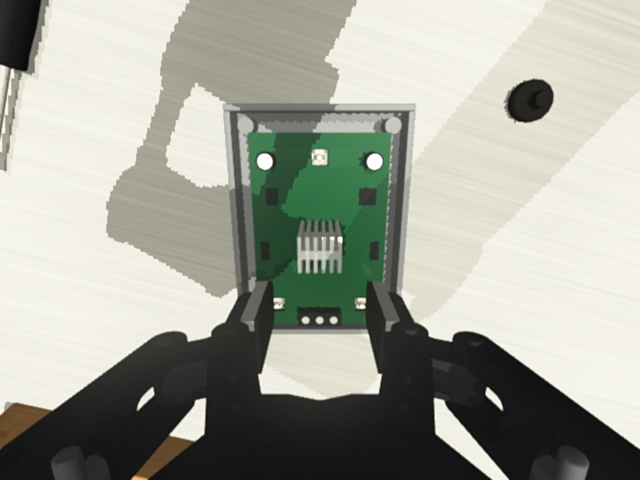

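>>> {"api": "carry_out", "payload": {
  "plan": [
    [0,0,0,-20,13,0,-1],
    [0,0,0,-18,13,0,-1],
    [0,0,0,0,0,0,-1],
    [0,0,0,0,0,0,-1],
    [0,0,0,0,0,30,-1],
    [0,0,0,0,0,30,-1],
    [0,0,0,0,0,20,-1],
    [0,0,0,0,0,12,-1],
    [0,0,0,0,0,0,-1],
    [0,0,0,0,0,0,-1]
  ]
}}

```text
t: 13.7
tcp_pos: [0.5453, -0.0996, 0.0156]
tcp_rot: [-180.0, 0.0, -164.1]
contact_force: [0.3, 0.3, -0.3]
gripper_width: 0.0005
```

```bash
python3 - <<'E'
from h import *
st(); g=snap('wrist','w8');planez(g,.516,-.135,15.9)
P=cloud(g);z=P[:,:,2]
# fingertip lowest points: pad face in front of the axis
v0,u0=np.mgrid[:480,:640]
m=(abs(P[:,:,0]-.545+.01)<.02)&(abs(P[:,:,1]+.099)<.015)&(z>.05)&(z<.1); print(m.sum(),'tip face z min pct',np.percentile(z[m],[0,2,5]) if m.any() else '')
cv2.imwrite('pics/w8c.png',g['frame'])
E
```

```text
{'t': 13.7, 'tcp_pos': [0.5453, -0.0996, 0.0156], 'tcp_rot': [-179.9921, 0.0006, -164.141], 'contact_force': [0.3214, 0.3244, -0.3373], 'wrist_torque': [-0.0251, 0.0221, 0.0036], 'gripper_width': 0.0005, 'joint_pos': [-12.925, 12.4129, 115.8555, -0.0084, 51.7273, -118.7787]}
n 45176 over shoulder mm ABC [np.float64(10.03), np.float64(9.98), np.float64(9.73)] x range -0.074141647902133 0.07386436748631803
3867 tip face z min pct [0.05440473 0.05825963 0.06085046]
```

View pics/w8.png

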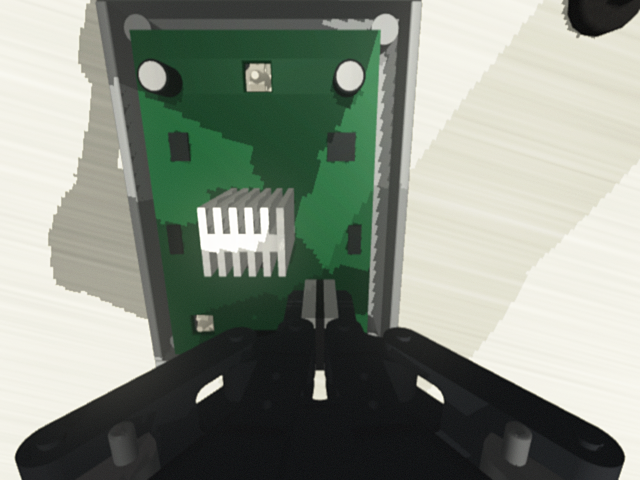

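>>> {"api": "carry_out", "payload": {
  "plan": [
    [0,0,0,0,0,5,-1],
    [0,0,0,0,0,3,-1],
    [0,0,0,0,0,1,-1],
    [0,0,0,0,0,1,-1],
    [0,0,0,0,0,1,-1],
    [0,0,0,0,0,1,-1],
    [0,0,0,0,0,1,-1],
    [0,0,0,0,0,0,-1],
    [0,0,0,0,0,0,-1],
    [0,0,0,0,0,0,-1]
  ]
}}

```text
t: 14.75
tcp_pos: [0.5457, -0.0993, 0.0026]
tcp_rot: [-180.0, 0.0, -164.1]
contact_force: [0.1, 0.8, 4.1]
gripper_width: 0.0
```

>>> {"api": "carry_out", "payload": {
  "plan": [
    [0,0,0,0,0,1,-1],
    [0,0,0,0,0,1,-1],
    [0,0,0,0,0,1,-1],
    [0,0,0,0,0,1,-1],
    [0,0,0,0,0,0,-1],
    [0,0,0,0,0,0,-1],
    [0,0,0,0,0,0,-1],
    [0,0,0,0,0,0,-1],
    [0,0,0,0,0,0,-1],
    [0,0,0,0,0,0,-1]
  ]
}}

```text
t: 15.75
tcp_pos: [0.5459, -0.0993, -0.0009]
tcp_rot: [-180.0, 0.1, -164.1]
contact_force: [-0.1, 1.2, 8.9]
gripper_width: 0.0002
```

>>> {"api": "carry_out", "payload": {
  "plan": [
    [0,0,0,0,0,1,-1],
    [0,0,0,0,0,0.5,-1],
    [0,0,0,0,0,0.5,-1],
    [0,0,0,0,0,0.5,-1],
    [0,0,0,0,0,0.5,-1],
    [0,0,0,0,0,0,-1],
    [0,0,0,0,0,0,-1],
    [0,0,0,0,0,0,-1],
    [0,0,0,0,0,0,-1],
    [0,0,0,0,0,0,-1]
  ]
}}

```text
t: 16.75
tcp_pos: [0.5461, -0.0993, -0.0034]
tcp_rot: [-180.0, 0.1, -164.1]
contact_force: [-2.2, 1.1, 11.2]
gripper_width: 0.0002
```

>>> {"api": "carry_out", "payload": {
  "plan": [
    [0,0,0,0,0,0.5,-1],
    [0,0,0,0,0,0.5,-1],
    [0,0,0,0,0,0.5,-1],
    [0,0,0,0,0,0.5,-1],
    [0,0,0,0,0,0.5,-1],
    [0,0,0,0,0,0,-1],
    [0,0,0,0,0,0,-1],
    [0,0,0,0,0,0,-1],
    [0,0,0,0,0,0,-1],
    [0,0,0,0,0,0,-1]
  ]
}}

```text
t: 17.75
tcp_pos: [0.5463, -0.0994, -0.0055]
tcp_rot: [-180.0, 0.1, -164.1]
contact_force: [-1.9, 1.3, 12.6]
gripper_width: 0.0003
```

```bash
python3 - <<'E'
from h import *
g=snap('wrist','w9');planez(g,.516,-.135,15.9)
E
```

```text
n 50728 over shoulder mm ABC [np.float64(-3.65), np.float64(-1.21), np.float64(-1.6)] x range -0.07381286240214295 0.07145126466300021
```

>>> {"api": "carry_out", "payload": {
  "plan": [
    [0,0,0,0,0,0.5,-1],
    [0,0,0,0,0,0.5,-1],
    [0,0,0,0,0,0.5,-1],
    [0,0,0,0,0,0,-1],
    [0,0,0,0,0,0,-1],
    [0,0,0,0,0,0,-1],
    [0,0,0,0,0,0,-1],
    [0,0,0,0,0,0,-1],
    [0,0,0,0,0,0,-1],
    [0,0,0,0,0,0,-1]
  ]
}}

```text
t: 18.8
tcp_pos: [0.5464, -0.0994, -0.0075]
tcp_rot: [-180.0, 0.1, -164.1]
contact_force: [0.3, 0.6, 8.9]
gripper_width: -0.0002
```

```bash
python3 - <<'E'
from h import *
st();g=snap('wrist','w10');planez(g,.516,-.135,15.9)
E
```

```text
{'t': 18.8, 'tcp_pos': [0.5464, -0.0994, -0.0075], 'tcp_rot': [-179.9528, 0.1039, -164.1201], 'contact_force': [0.2855, 0.5769, 8.9373], 'wrist_torque': [0.0501, 0.1274, -0.0459], 'gripper_width': -0.0002, 'joint_pos': [-12.8842, 14.2816, 116.5181, 0.0115, 49.0865, -118.7715]}
n 54824 over shoulder mm ABC [np.float64(-7.77), np.float64(1.55), np.float64(1.38)] x range -0.07437858515022455 0.06844615283457985
```

>>> {"api": "carry_out", "payload": {
  "plan": [
    [0,0,0,0,0,-5,-1],
    [0,0,0,0,0,-15,-1],
    [0,0,0,0,0,-15,-1],
    [0,0,0,0,-26,0,-1],
    [0,0,0,0,-26,0,-1],
    [0,0,0,0,0,0,-1],
    [0,0,0,0,0,0,-1],
    [0,0,0,0,0,0,-1],
    [0,0,0,0,0,0,-1],
    [0,0,0,0,0,0,-1]
  ]
}}

```text
t: 19.85
tcp_pos: [0.559, -0.1485, 0.0262]
tcp_rot: [180.0, -0.0, -164.1]
contact_force: [0.3, -0.0, -0.3]
gripper_width: 0.0001
```

```bash
python3 - <<'E'
from h import *
st();g=snap('wrist','w11');planez(g,.516,-.135,15.9)
E
```

```text
{'t': 19.85, 'tcp_pos': [0.559, -0.1485, 0.0262], 'tcp_rot': [179.9765, -0.0271, -164.0729], 'contact_force': [0.2847, -0.014, -0.2504], 'wrist_torque': [-0.0154, 0.0438, 0.01], 'gripper_width': 0.0001, 'joint_pos': [-17.3445, 13.997, 112.5063, 0.0059, 53.5322, -123.2751]}
n 37158 over shoulder mm ABC [np.float64(0.32), np.float64(10.21), np.float64(9.98)] x range -0.0733948017602613 0.07505138189046011
```

>>> {"api": "carry_out", "payload": {
  "plan": [
    [0,0,0,-1,-0.6,10,-1],
    [0,0,0,0,0,7,-1],
    [0,0,0,0,0,3,-1],
    [0,0,0,0,0,1,-1],
    [0,0,0,0,0,1,-1],
    [0,0,0,0,0,1,-1],
    [0,0,0,0,0,1,-1],
    [0,0,0,0,0,1,-1],
    [0,0,0,0,0,1,-1],
    [0,0,0,0,0,0,-1]
  ]
}}

```text
t: 20.9
tcp_pos: [0.5608, -0.1497, 0.0009]
tcp_rot: [-180.0, 0.0, -164.1]
contact_force: [-0.5, 1.4, 5.5]
gripper_width: 0.0002
```

>>> {"api": "carry_out", "payload": {
  "plan": [
    [0,0,0,0,0,0.5,-1],
    [0,0,0,0,0,0.5,-1],
    [0,0,0,0,0,0.5,-1],
    [0,0,0,0,0,0.5,-1],
    [0,0,0,0,0,0,-1],
    [0,0,0,0,0,0,-1],
    [0,0,0,0,0,0,-1],
    [0,0,0,0,0,0,-1],
    [0,0,0,0,0,0,-1],
    [0,0,0,0,0,0,-1]
  ]
}}

```text
t: 21.9
tcp_pos: [0.561, -0.1498, -0.0007]
tcp_rot: [-180.0, 0.0, -164.1]
contact_force: [-1.9, 1.0, 8.2]
gripper_width: -0.0
```

>>> {"api": "carry_out", "payload": {
  "plan": [
    [0,0,0,0,0,0.7,-1],
    [0,0,0,0,0,0.7,-1],
    [0,0,0,0,0,0.7,-1],
    [0,0,0,0,0,0.7,-1],
    [0,0,0,0,0,0,-1],
    [0,0,0,0,0,0,-1],
    [0,0,0,0,0,0,-1],
    [0,0,0,0,0,0,-1],
    [0,0,0,0,0,0,-1],
    [0,0,0,0,0,0,-1]
  ]
}}

```text
t: 22.9
tcp_pos: [0.5612, -0.1499, -0.003]
tcp_rot: [-179.9, 0.1, -164.1]
contact_force: [-3.0, 2.0, 10.3]
gripper_width: -0.0001
```

>>> {"api": "carry_out", "payload": {
  "plan": [
    [0,0,0,0,0,0.5,-1],
    [0,0,0,0,0,0.5,-1],
    [0,0,0,0,0,0.5,-1],
    [0,0,0,0,0,0.5,-1],
    [0,0,0,0,0,0,-1],
    [0,0,0,0,0,0,-1],
    [0,0,0,0,0,0,-1],
    [0,0,0,0,0,0,-1],
    [0,0,0,0,0,0,-1],
    [0,0,0,0,0,0,-1]
  ]
}}

```text
t: 23.9
tcp_pos: [0.5615, -0.1502, -0.0056]
tcp_rot: [-179.9, 0.1, -164.1]
contact_force: [-1.6, 0.2, 5.2]
gripper_width: -0.0
```

```bash
python3 - <<'E'
from h import *
g=snap('wrist','w12');planez(g,.516,-.135,15.9)
E
```

```text
n 51644 over shoulder mm ABC [np.float64(-4.99), np.float64(-5.18), np.float64(4.4)] x range -0.07328971983420593 0.07562444481290269
```

>>> {"api": "carry_out", "payload": {
  "plan": [
    [0,0,0,0,0,-5,-1],
    [0,0,0,0,0,-25,-1],
    [0,0,0,0,0,-35,-1],
    [0,0,0,0,0,-25,-1],
    [0,0,0,0,0,0,-1],
    [0,0,0,38.7,13.7,0,-1],
    [0,0,0,38.8,13.7,0,-1],
    [0,0,0,0,0,0,-1],
    [0,0,0,0,0,0,-1],
    [0,0,0,0,0,0,-1]
  ]
}}

```text
t: 24.95
tcp_pos: [0.4793, -0.1447, 0.0835]
tcp_rot: [-180.0, 0.0, -164.1]
contact_force: [0.7, -1.1, 0.6]
gripper_width: -0.0003
```

```bash
python3 - <<'E'
from h import *
st();g=snap('wrist','w13');planez(g,.516,-.135,15.9)
E
```

```text
{'t': 24.95, 'tcp_pos': [0.4793, -0.1447, 0.0835], 'tcp_rot': [-179.965, 0.0454, -164.1228], 'contact_force': [0.6633, -1.1037, 0.5532], 'wrist_torque': [-0.0491, -0.0715, 0.0267], 'gripper_width': -0.0003, 'joint_pos': [-19.6443, 1.8755, 119.4489, -0.0025, 58.6183, -125.5202]}
n 11925 over shoulder mm ABC [np.float64(-0.13), np.float64(-0.13), np.float64(9.73)] x range -0.07293286481426678 0.037591400135188024
```

>>> {"api": "carry_out", "payload": {
  "plan": [
    [0,0,0,0,0,25,-1],
    [0,0,0,0,0,25,-1],
    [0,0,0,0,0,17,-1],
    [0,0,0,0,0,8,-1],
    [0,0,0,0,0,3,-1],
    [0,0,0,0,0,1,-1],
    [0,0,0,0,0,1,-1],
    [0,0,0,0,0,1,-1],
    [0,0,0,0,0,1,-1],
    [0,0,0,0,0,0,-1]
  ]
}}

```text
t: 26.0
tcp_pos: [0.4795, -0.1447, 0.0023]
tcp_rot: [-179.9, 0.1, -164.1]
contact_force: [0.1, 0.8, 4.1]
gripper_width: 0.0001
```

>>> {"api": "carry_out", "payload": {
  "plan": [
    [0,0,0,0,0,0.5,-1],
    [0,0,0,0,0,0.5,-1],
    [0,0,0,0,0,0.5,-1],
    [0,0,0,0,0,0.5,-1],
    [0,0,0,0,0,0,-1],
    [0,0,0,0,0,0,-1],
    [0,0,0,0,0,0,-1],
    [0,0,0,0,0,0,-1],
    [0,0,0,0,0,0,-1],
    [0,0,0,0,0,0,-1]
  ]
}}

```text
t: 27.0
tcp_pos: [0.4794, -0.1447, 0.0]
tcp_rot: [-179.9, 0.1, -164.1]
contact_force: [-0.7, 0.5, 5.9]
gripper_width: -0.0001
```

>>> {"api": "carry_out", "payload": {
  "plan": [
    [0,0,0,0,0,0.7,-1],
    [0,0,0,0,0,0.7,-1],
    [0,0,0,0,0,0.7,-1],
    [0,0,0,0,0,0.7,-1],
    [0,0,0,0,0,0,-1],
    [0,0,0,0,0,0,-1],
    [0,0,0,0,0,0,-1],
    [0,0,0,0,0,0,-1],
    [0,0,0,0,0,0,-1],
    [0,0,0,0,0,0,-1]
  ]
}}

```text
t: 28.0
tcp_pos: [0.4794, -0.1448, -0.0025]
tcp_rot: [-179.9, 0.1, -164.1]
contact_force: [-1.3, 0.6, 8.3]
gripper_width: 0.0001
```

>>> {"api": "carry_out", "payload": {
  "plan": [
    [0,0,0,0,0,0.7,-1],
    [0,0,0,0,0,0.7,-1],
    [0,0,0,0,0,0.7,-1],
    [0,0,0,0,0,0,-1],
    [0,0,0,0,0,0,-1],
    [0,0,0,0,0,0,-1],
    [0,0,0,0,0,0,-1],
    [0,0,0,0,0,0,-1],
    [0,0,0,0,0,0,-1],
    [0,0,0,0,0,0,-1]
  ]
}}

```text
t: 29.0
tcp_pos: [0.4795, -0.1448, -0.0043]
tcp_rot: [-179.9, 0.1, -164.1]
contact_force: [-1.7, 0.3, 10.4]
gripper_width: -0.0004
```

```bash
python3 - <<'E'
from h import *
g=snap('wrist','w14');planez(g,.516,-.135,15.9)
E
```

```text
n 14370 over shoulder mm ABC [np.float64(-8.68), np.float64(-8.67), np.float64(-0.84)] x range -0.07390489700675737 -0.015268699901883108
```

>>> {"api": "carry_out", "payload": {
  "plan": [
    [0,0,0,0,0,0.6,-1],
    [0,0,0,0,0,0.6,-1],
    [0,0,0,0,0,0.6,-1],
    [0,0,0,0,0,0,-1],
    [0,0,0,0,0,0,-1],
    [0,0,0,0,0,0,-1],
    [0,0,0,0,0,0,-1],
    [0,0,0,0,0,0,-1],
    [0,0,0,0,0,0,-1],
    [0,0,0,0,0,0,-1]
  ]
}}

```text
t: 30.05
tcp_pos: [0.4796, -0.1448, -0.0058]
tcp_rot: [-179.9, 0.1, -164.1]
contact_force: [-2.6, 0.9, 11.4]
gripper_width: 0.0001
```

```bash
python3 - <<'E'
from h import *
g=snap('wrist','w15');planez(g,.516,-.135,15.9)
E
```

```text
n 14340 over shoulder mm ABC [np.float64(-10.03), np.float64(-10.03), np.float64(-2.37)] x range -0.0737198328798892 -0.014735584349649724
```

>>> {"api": "carry_out", "payload": {
  "plan": [
    [0,0,0,0,0,0.5,-1],
    [0,0,0,0,0,0.5,-1],
    [0,0,0,0,0,0.5,-1],
    [0,0,0,0,0,0,-1],
    [0,0,0,0,0,0,-1],
    [0,0,0,0,0,0,-1],
    [0,0,0,0,0,0,-1],
    [0,0,0,0,0,0,-1],
    [0,0,0,0,0,0,-1],
    [0,0,0,0,0,0,-1]
  ]
}}

```text
t: 31.1
tcp_pos: [0.4794, -0.1449, -0.0081]
tcp_rot: [-179.9, 0.1, -164.1]
contact_force: [0.3, 0.6, 6.0]
gripper_width: -0.0002
```

```bash
python3 - <<'E'
from h import *
g=snap('wrist','w16');planez(g,.516,-.135,15.9)
E
```

```text
n 14450 over shoulder mm ABC [np.float64(-5.8), np.float64(-5.79), np.float64(-5.76)] x range -0.0741480840188372 -0.016143101090512063
```

C clicked as well and the board is level. I will retreat clear and check.

>>> {"api": "carry_out", "payload": {
  "plan": [
    [0,0,0,0,0,-5,-1],
    [0,0,0,0,0,-20,-1],
    [0,0,0,0,0,-40,-1],
    [0,0,0,0,0,-40,-1],
    [0,0,0,0,0,-40,-1],
    [0,0,0,-38,0,-20,-1],
    [0,0,0,0,0,0,-1],
    [0,0,0,0,0,0,-1],
    [0,0,0,0,0,0,-1],
    [0,0,0,0,0,0,-1]
  ]
}}

```text
t: 32.15
tcp_pos: [0.513, -0.1337, 0.1542]
tcp_rot: [179.9, -0.2, -164.1]
contact_force: [-0.1, -0.3, 0.4]
gripper_width: 0.0003
```

```bash
python3 - <<'E'
from h import *
st();g=snap('wrist','w17');planez(g,.516,-.135,15.9);board(g,(150,50,500,400),.034)
E
```

```text
{'t': 32.15, 'tcp_pos': [0.513, -0.1337, 0.1542], 'tcp_rot': [179.877, -0.2041, -164.1293], 'contact_force': [-0.1128, -0.258, 0.3633], 'wrist_torque': [0.0358, -0.0164, -0.0054], 'gripper_width': 0.0003, 'joint_pos': [-17.2885, 1.292, 111.9752, -0.0094, 66.9709, -123.1552]}
n 10547 over shoulder mm ABC [np.float64(-0.8), np.float64(-0.79), np.float64(-0.74)] x range -0.07233079899937536 0.07312999847120023
rect ((516.2573852539062, -135.11517333984375), (149.02801513671875, 99.49049377441406), 15.300321578979492)
hole [352.1 280.1] (15, 20) [564. -87.]
hole [282. 280.] (15, 20) [ 582.4 -152.5]
hole [362.7 234. ] (10, 17) [516.9 -91.4]
hole [272.1 233.1] (10, 17) [ 539.  -172.7]
hole [317.4 229.1] (40, 44) [ 523.8 -133.3]
hole [357. 189.] (17, 16) [ 478.3 -109.2]
hole [278.8 188.2] (12, 16) [ 496.7 -176.8]
hole [361.5 160.1] (18, 18) [ 453.1 -113.2]
hole [274.6 159.2] (18, 19) [ 473.1 -186.5]
hole [318.  156.6] (16, 24) [ 460.6 -150.6]
```

View pics/w17.png

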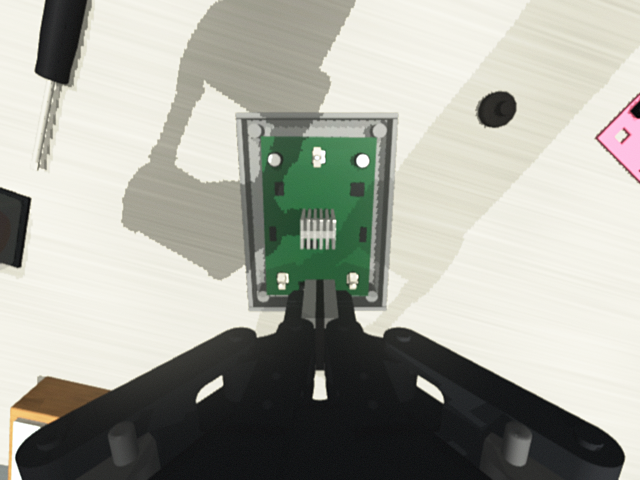

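All three barbs stand out over the board, the heights are level at about the shoulder (depth noise under 1 mm), and the arm is clear. I am handing in the job.

```bash
python3 -c "
from h import *
r.finish_job()"
```

```text
the job is handed in; nothing more can be done
```

The board is clicked home on all three posts, released, and the job is handed in, at about 32 s of the 64 s allowed.

**What I did:** I gripped the board by its heat sink, laid it on the posts with its underside 10 mm over all three shoulders, then pressed it home beside A, B and C in turn. The highest push I read was 12.6 N. Readings came only once per call, so the actual peak at a click may have been slightly higher.

**Last checks:**
- **Height:** the board is level. Its underside measured about 0.8 mm below the shoulder at each post, which is within depth error of fully seated.
- **Position:** the last view put the holes within about 2.5 mm of the posts measured earlier, though the barbs now partly hide the holes. All three barbs are visible over the board.
- **Arm:** it is clear of everything and reads about zero force.
- **Bystanders:** I made no contact with any. The last view shows only a few of them, and I did not measure them.

**What disagreed:**
- **Fingertip height:** the real fingertips were about 38 mm above the reported tool point. My first grasp therefore closed in the air above the heat sink and did not disturb the board. Both camera views showed the offset, and I corrected for it from then on.
- **Base position:** the top camera placed the base 2 to 3 mm from where the wrist camera did. I used the wrist camera's values, after checking them against post C seen through its hole.

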